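# Set corner blocks to season in the humidity tray

## Task

First spread the heaped corner blocks out over the tray, so that each lies by itself on the tray floor with a good 45 mm of air between it and every other block. Then start the humidity supply: take every cartridge from the rack and slide it upright into a well of the dock, one to a well, pressing it until you feel the plunger stop hard, fully home. Leave the other tools and vessels on the bench where they are.

Things in the scene. Friction and masses are not known exactly. Their poses are not given: they have to be found in the camera images.
- tray: open plywood seasoning tray, fixed, outside 240 (its x) x 350 (its y) x 34 mm high, walls and floor 8 mm thick; origin at the centre of its underside, z up; inner floor 8 mm above the origin
- dock: grey metal dock, fixed, 200 (its x) x 70 (its y) x 75 mm high; origin at the centre of its underside. Three vertical wells 27.5 mm wide, along its x at -62, 0, +62 mm. In each a brass plunger (top 24 to 30 mm above the underside): stiff, about 5 N, so a cartridge's weight does not sink it; pushed, it goes down to a hard stop 15 mm above the underside and stays there
- rack: wooden storage rack, fixed, 200 (its x) x 70 (its y) x 35 mm high, with three loose round pockets 25 mm deep along its x (at -62, 0, +62 mm) in which the cartridges stand upright; origin at the centre of its underside
- well1 (a point): centre of the mouth of well 1 of the dock, on its top face 75 mm above the dock's underside; z up along the well
- well2 (a point): centre of the mouth of well 2 of the dock, on its top face 75 mm above the dock's underside; z up along the well
- well3 (a point): centre of the mouth of well 3 of the dock, on its top face 75 mm above the dock's underside; z up along the well
- plunger1 (a joint): how far the plunger in well 1 is pushed down: 0 up (top face 30 mm above the dock's underside), 0.015 m fully home at its hard stop
- plunger2 (a joint): how far the plunger in well 2 is pushed down: 0 up (top face 30 mm above the dock's underside), 0.015 m fully home at its hard stop
- plunger3 (a joint): how far the plunger in well 3 is pushed down: 0 up (top face 30 mm above the dock's underside), 0.015 m fully home at its hard stop
- cartridge1: humidity cartridge, an aluminium cylinder 26 mm across and 100 mm long with a black top band 14 mm high and a chamfered foot, 80 to 160 g; origin at the centre of its foot, z along it to the top. May be absent; all are alike. Starts upright in the rack, foot 10 mm above the bench. Grip it near the top: fully home in the dock its upper 40 mm stand clear
- cartridge2: humidity cartridge, an aluminium cylinder 26 mm across and 100 mm long with a black top band 14 mm high and a chamfered foot, 80 to 160 g; origin at the centre of its foot, z along it to the top. May be absent; all are alike. Starts upright in the rack, foot 10 mm above the bench. Grip it near the top: fully home in the dock its upper 40 mm stand clear
- cartridge3: humidity cartridge, an aluminium cylinder 26 mm across and 100 mm long with a black top band 14 mm high and a chamfered foot, 80 to 160 g; origin at the centre of its foot, z along it to the top. May be absent; all are alike. Starts upright in the rack, foot 10 mm above the bench. Grip it near the top: fully home in the dock its upper 40 mm stand clear
- block1: spruce corner block, 46 (its x) x 30 (its y) x 26 mm (its z), 40 to 65 g; origin at its centre. May be absent; all are alike. Starts in the heap in the tray, on the floor or on top of other blocks
- block2: spruce corner block, 46 (its x) x 30 (its y) x 26 mm (its z), 40 to 65 g; origin at its centre. May be absent; all are alike. Starts in the heap in the tray, on the floor or on top of other blocks
- block3: spruce corner block, 46 (its x) x 30 (its y) x 26 mm (its z), 40 to 65 g; origin at its centre. May be absent; all are alike. Starts in the heap in the tray, on the floor or on top of other blocks
- block4: spruce corner block, 46 (its x) x 30 (its y) x 26 mm (its z), 40 to 65 g; origin at its centre. May be absent; all are alike. Starts in the heap in the tray, on the floor or on top of other blocks
- block5: spruce corner block, 46 (its x) x 30 (its y) x 26 mm (its z), 40 to 65 g; origin at its centre. May be absent; all are alike. Starts in the heap in the tray, on the floor or on top of other blocks
- block6: spruce corner block, 46 (its x) x 30 (its y) x 26 mm (its z), 40 to 65 g; origin at its centre. May be absent; all are alike. Starts in the heap in the tray, on the floor or on top of other blocks
- glue: glue bottle, 60 mm across, 150 mm high, bystander; origin under its centre
- plane: small steel block plane, 150 x 45 x 46 mm, bystander; origin under its centre
- bridge: dark wooden guitar bridge, 30 x 160 x 16 mm (long along its y), bystander; origin under its centre
- gouge: carving tool, 200 mm long, lying along its x, bystander; origin under its middle
- pinbowl: small white bowl, 70 mm across, 35 mm high, bystander; origin under its centre
- mug: blue mug, 76 mm across, 90 mm high, handle along its y, bystander; origin under its centre

How it is judged:
On the way, in this order (a step that is already met when the one before it is completed fails the run):
1. every block lies on the tray floor, clear of the others (x of block1 in the frame of tray between -0.112 and 0.112 m and y of block1 in the frame of tray between -0.167 and 0.167 m and z of each of block1, block2, block3, block4, block5, block6 in the frame of tray below 0.034 m and linear speed of each of block1, block2, block3, block4, block5, block6 below 0.02 m/s and x of block2 in the frame of tray between -0.112 and 0.112 m and y of block2 in the frame of tray between -0.167 and 0.167 m and x of block3 in the frame of tray between -0.112 and 0.112 m and y of block3 in the frame of tray between -0.167 and 0.167 m and x of block4 in the frame of tray between -0.112 and 0.112 m and y of block4 in the frame of tray between -0.167 and 0.167 m and x of block5 in the frame of tray between -0.112 and 0.112 m and y of block5 in the frame of tray between -0.167 and 0.167 m and x of block6 in the frame of tray between -0.112 and 0.112 m and y of block6 in the frame of tray between -0.167 and 0.167 m and horizontal distance between block1 and block2 above 0.07 m and horizontal distance between each of block1, block2 and block3 above 0.07 m and horizontal distance between each of block1, block2, block3 and block4 above 0.07 m and horizontal distance between each of block1, block2, block3, block4 and block5 above 0.07 m and horizontal distance between each of block1, block2, block3, block4, block5 and block6 above 0.07 m), for 0.3 s.
2. every cartridge is fully home in a well ((horizontal distance between cartridge1 and well1 below 0.004 m or horizontal distance between cartridge1 and well2 below 0.004 m or horizontal distance between cartridge1 and well3 below 0.004 m) and z of each of cartridge1, cartridge2, cartridge3 in the frame of dock below 0.0175 m and angle between each of cartridge1, cartridge2, cartridge3's own z axis and vertical below 0.08 rad and (horizontal distance between cartridge2 and well1 below 0.004 m or horizontal distance between cartridge2 and well2 below 0.004 m or horizontal distance between cartridge2 and well3 below 0.004 m) and (horizontal distance between cartridge3 and well1 below 0.004 m or horizontal distance between cartridge3 and well2 below 0.004 m or horizontal distance between cartridge3 and well3 below 0.004 m)), for 0.2 s.
At the end, for the whole second after the job is handed in: Every block rests inside the tray, centre under 34 mm above its underside, centres over 70 mm apart; then every cartridge stands in a well (within 4 mm of its axis, tilt under 0.08 rad), foot within 2.5 mm of home, 15 mm above the dock's underside; all at rest (all of step 1 and all of step 2 and linear speed of each of cartridge1, cartridge2, cartridge3 below 0.02 m/s); the robot touches nothing.
It fails at once if a bystander (bottle, plane, bridge, carving tool, bowl or mug) is knocked more than 40 mm from its place (distance of any of glue, plane, bridge, gouge, pinbowl, mug from where it was at the start of the episode above 0.04 m).
Of block4, block5, block6 only 2 to 3 are there at a start; the rules pass over those that are not, and their reading is None.
Of cartridge1, cartridge2, cartridge3 only 2 to 3 are there at a start; the rules pass over those that are not, and their reading is None.
At some moment in a run one of block1, block2, block3, block4, block5, block6 may be knocked a few centimetres aside while the robot is not near it.
It also fails if it takes over 210 s, if anything falls off the work surface, if the arm or the gripper's body presses on something with over 40 N, if the wrist force passes 120 N, or if a joint passes its speed limit or range.

## Robot

A 7-joint arm with a two-finger parallel gripper is mounted at the origin on the work surface. World frame = base frame: x ahead of the robot, y to its left, z up, the work surface at z = 0. Lengths are in m, angles in rad, forces in N, time in s.
With the tool pointing down it reaches from about 0.35 to 0.9 m from the base axis. Payload 7.2 kg.
Tool frame: the origin (TCP) lies at the very end of the fingers, on their centre line; the grasp point (between the pads) lies 19 mm behind it (bot.grip_point_offset is the distance from the TCP to the grasp point, in m); z points along the fingers, y is the line along which they close (so a half turn about z gives the same grasp; the last joint's range is limited). The gripper opens to 88 mm and grips with 3 to 60 N. Pads are 20 mm wide; open, the fingers measure 115 mm over their backs; the gripper's body (75 mm by 178 mm) begins 61 mm behind the grasp point.
Start: joints at [-1.331, 0.411, -0.013, 1.596, 0.006, 1.134, -0.082], TCP at [0.189, 0.596, 0.223] pointing down, gripper open.
Joint ranges: [-2.95, 2.95], [-0.29, 1.99], [-1.47, 1.44], [0.14, 2.54], [-1.03, 4.17], [0.13, 1.85], [-2.86, 2.86]. Speed limits (rad/s): [2.39, 2.39, 3.01, 3.01, 3.14, 3.14, 3.14].

## Interface

Orientations are given as [roll, pitch, yaw] about the fixed x, y, z axes, in that order (R = Rz(yaw) Ry(pitch) Rx(roll)).
In Python, from rig import bot gives the robot as it stands. The module is installed in compiled form; this text tells all that it offers.
- The arm moves only by the tool arm_command, never from a script. Its argument "increments" is a list that holds one entry, the list of rows, each a list of 7 numbers: the closure, from 0 (fully open) to 1 (shut), then the shift along the tool's x, y, z scaled (see below), then the turn, a rotation vector about the tool's x, y, z scaled (see below). In form: [[[fingers, x, y, z, rx, ry, rz], ...]]. A call has 1 to 12 rows; each row shifts and turns the commanded pose from where the row before left it, along the tool's axes as they then stand; what a row does not reach is not made up. The controller multiplies each number of a shift by 2 cm and each number of a turn by 0.08 rad. A row lasts 1/12 s, in which the tool goes at most 41.7 mm and 7.16 degrees, less where a joint would pass 70% of its speed; a pose out of reach is approached as far as the arm can. A call with a number of a shift or a turn outside -1 to 1 is refused whole. A call with a gripper value outside its range is refused whole. The fingers move at their own pace and stop on an object; the grip force is fixed at half the most. Time passes only in rows, so rows that do not move let the fingers close. It gives the time, the measured TCP pose, the force, the opening and the grip force at its end, in the units of the state.
- bot.state(): the state, without advancing time (a new reading comes with each control period).
- bot.capture(name): name is "scene" or "top"; returns a dict with "color" (400x640x3 uint8, red, green, blue), "range_z" (400x640 float32, m along the optical axis (not along the pixel's ray), 0 where there is no reading), "fovy" (degrees; the focal length in pixels is half the picture's height over the tangent of half this angle, whatever the lens; pixels are square), "cx", "cy" (the principal point, pixels), "rvec" (rotation vector, rad) and "tvec" (3), from world to camera coordinates, as OpenCV has them. Camera axes: x right, y down, z forward; pixel columns grow to the right and rows downward; lengths in m; the calibration is good to about 2 mm. A picture is of the moment at which its call begins.
- bot.job_done(): hands the job in; it is judged then, once.
The state is a dict: "time_s": time; "joint_pos": joint angles; "dq": joint speeds; "joint_efforts": joint torques, N m; "eef_pos": TCP position; "ee_rot": TCP orientation; "wrist_force": force on the tool from outside, world axes, zero at the start; "wrist_torque": the same for the moment, N m; "finger_gap": opening from 0.0 (shut) to 1.0 (fully open); "gripper_force": force on a finger pad.
Only numpy, scipy, OpenCV 4.12 (cv2) and the standard library are available. Lean on these libraries where they do the work, as an engineer would, in place of code of your own. Each camera call takes 0.05 s, during which the arm holds its last target. There are 200 camera calls.

## Working session

There is one attempt and no reset: what is moved stays moved. The work goes in short steps, Python scripts to look and compute and a tool call to move; the robot and the scene stay as the last step left them, time stands still between calls to the robot, and variables do not carry over. Pictures are saved under pics/ and viewed, at most 14 in all, crops included, and the job is handed in when it is done.

Besides the shell and the picture viewer there is one more tool, called as name([rows], argument=value, ...), one row to a line, values as JSON. arm_command: Moves the arm, as the interface text tells. Its arguments: {"type":"object","properties":{"increments":{"type":"array","items":{"type":"array","items":{"type":"array","items":{"type":"number"}}}}},"required":["increments"]}

```bash
mkdir -p pics; cat > h.py <<'E'
import numpy as np, cv2
from rig import bot
def cap(name,fn=None):
    c=bot.capture(name)
    if fn: cv2.imwrite('pics/'+fn,cv2.cvtColor(c['color'],cv2.COLOR_RGB2BGR))
    f=200/np.tan(np.radians(c['fovy'])/2)
    R,_=cv2.Rodrigues(np.array(c['rvec'],float)); t=np.array(c['tvec'],float).ravel()
    v,u=np.mgrid[0:400,0:640]; z=c['range_z']
    P=np.stack([(u-c['cx'])/f*z,(v-c['cy'])/f*z,z],-1)
    W=(P-t)@R
    W[z==0]=np.nan
    return c['color'],W
E
python3 - <<'E'
from h import *
s=bot.state(); print(s)
for n in('scene','top'):
    c,W=cap(n,n+'1.png'); np.savez(n+'1.npz',c=c,W=W)
    print(n,np.nanmin(W,(0,1)),np.nanmax(W,(0,1)))
E
```

```text
{'time_s': 0.0, 'joint_pos': array([-1.3311632 ,  0.41188787, -0.01270787,  1.59702782,  0.0055726 ,
        1.13426488, -0.08224011]), 'dq': array([ 0.00051494, -0.0002335 , -0.00054016, -0.00139686,  0.00013341,
        0.00259507,  0.00044123]), 'joint_efforts': array([-3.49843203e-04, -5.87969077e+01,  6.41521029e-01, -2.91058266e+01,
       -5.38449548e-02,  1.88067782e-02,  1.50572828e-04]), 'eef_pos': array([0.1892564 , 0.59514437, 0.22182322]), 'ee_rot': array([-3.14004231e+00,  8.66546135e-05,  2.83372863e+00]), 'wrist_force': array([ 0.20352104,  0.20825967, -0.12914751]), 'wrist_torque': array([-0.04652066, -0.02505717, -0.00239432]), 'gripper_force': 0.0, 'finger_gap': 1.0001478295698776}
scene [-1.47823882 -1.91827858 -0.77058804] [1.28655509 0.91124136 0.36886785]
top [ 0.15712342 -1.29895414 -0.71818836] [1.29403562 1.34440175 0.20553492]
```

View pics/top1.png

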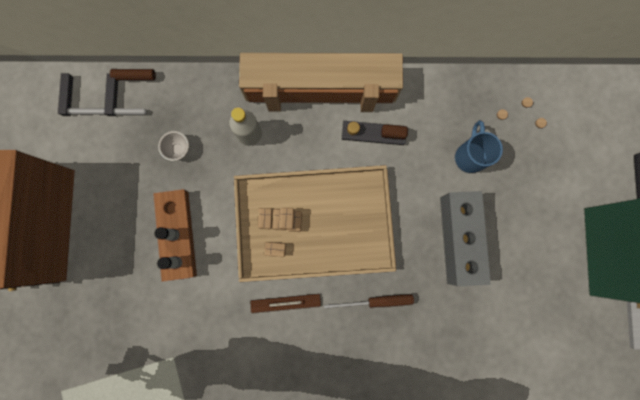

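View pics/scene1.png

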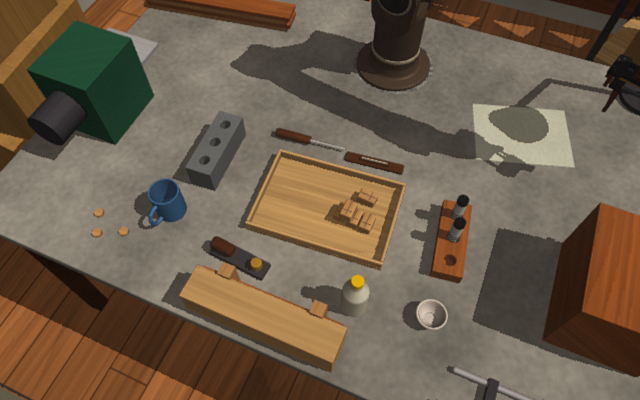

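The top view shows the rack at left with two cartridges (bands at about (162,233) and (168,263), third pocket empty at (169,207)). The tray is in the middle, with its heap around (280,220) and (276,248). The dock is at right, with wells at (466,209), (469,238) and (471,267).

```bash
python3 - <<'E'
from h import *
d=np.load('top1.npz');c,W=d['c'],d['W']
crop=c[195:265,230:340]; cv2.imwrite('pics/crop1.png',cv2.cvtColor(cv2.resize(crop,None,fx=7,fy=7,interpolation=cv2.INTER_CUBIC),cv2.COLOR_RGB2BGR))
print('px size', W[220,320]-W[220,321])
def rect(m,n):
    p=W[m][:,:2].astype(np.float32); r=cv2.minAreaRect(p*1000); print(n,m.sum(),r, W[m][:,2].mean())
Z=W[...,2];v,u=np.mgrid[0:400,0:640]
def box(u0,u1,v0,v1,z0,z1): return (u>=u0)&(u<u1)&(v>=v0)&(v<v1)&(Z>z0)&(Z<z1)
rect(box(225,400,160,285,.028,.04),'traywall')
rect(box(438,500,187,290,.068,.08),'dock')
rect(box(145,200,185,285,.028,.04),'rack')
for n,b in (('c1',(145,180,225,245)),('c2',(145,185,253,275))):
    m=box(*b,.10,.12); print(n,m.sum(),W[m].mean(0) if m.any() else None, np.nanmax(Z[b[2]:b[3],b[0]:b[1]]))
# wells: holes inside dock
for b in ((455,478,200,219),(458,480,228,248),(460,484,257,278)):
    m=box(*b,-.1,.06); print('hole',m.sum(),W[m].mean(0),cv2.minAreaRect((W[m][:,:2]*1000).astype(np.float32)))
np.set_printoptions(linewidth=250)
print('heights mm, cols 254..306 step2');
for r in range(202,262,2): print(r,(np.nan_to_num(Z[r,254:308:2])*1000).astype(int))
E
```

```text
px size [-0.00025591  0.00230356  0.00302602]
traywall 2752 ((556.9344482421875, 14.362380981445312), (240.31442260742188, 350.3531494140625), 4.522076606750488) 0.033481365137124984
dock 2838 ((524.51904296875, -318.981201171875), (200.13600158691406, 72.4886245727539), 3.113570213317871) 0.07495895767476328
rack 2246 ((526.6034545898438, 329.8511962890625), (199.900634765625, 72.09929656982422), 8.403828620910645) 0.03503680829063494
c1 148 [0.5265469  0.32847802 0.10975798] 0.1144748878181578
c2 150 [0.46548513 0.31927975 0.10978816] 0.1143238151558285
hole 97 [ 0.58945061 -0.32540964  0.03682026] ((588.7648315429688, -324.2369689941406), (25.533039093017578, 10.607522964477539), 15.436614036560059)
hole 97 [ 0.52551424 -0.32870143  0.03713265] ((525.4942626953125, -327.36279296875), (26.203649520874023, 11.648180961608887), 7.4385199546813965)
hole 102 [ 0.46154428 -0.33289813  0.03687175] ((461.71038818359375, -330.7423095703125), (12.24640941619873, 25.70087432861328), 80.350830078125)
heights mm, cols 254..306 step2
202 [ 6  5  7  8  9  9  8  8  4  9  9  8 11  8  9  8  8  8  7
[... 1848 characters left out ...]
  8]
246 [ 9  9  7  9  8 30 33 33 31 33  0 34 35 32 36 31  6  9  9  5  0 10  8  6 10  9 12]
248 [ 5  6  6  9  9 34 31 36 33 33 33 34 36 34 35 34  7  8 10  4  7  8  9 10 11  9  8]
250 [ 7  7  9  8 10 32 31 35 35 34 31 35 31 37 33 32  9  8  8  6  5  8  8  7  6  9  8]
252 [ 7  8  7 10  7 31 31 36 35 32 37 32 35 33 32 32  8  8  7  6  7  8  6  7  9 10  8]
254 [ 8  4  7  9  4 33 33 33 34 33 34 33 35 34 34  0  6  8  8  7  9  5  9  8  8  8  9]
256 [10  8  9  9  9  9  5  8  9  9 30 30 33 33 34 16  7  9  6  5  8  8  7  8  8  6  6]
258 [ 8  9  5  9  8  4  9  8  6  8  4  6  9  7  6 10  8  9  8  9  9 10  6  5  8  7  9]
260 [ 8  9 11  9  7  6 10  7  9  6  6  7  9 10  9 10  7  8  5 10  8  8  8 10  8  8  7]
```

View pics/crop1.png

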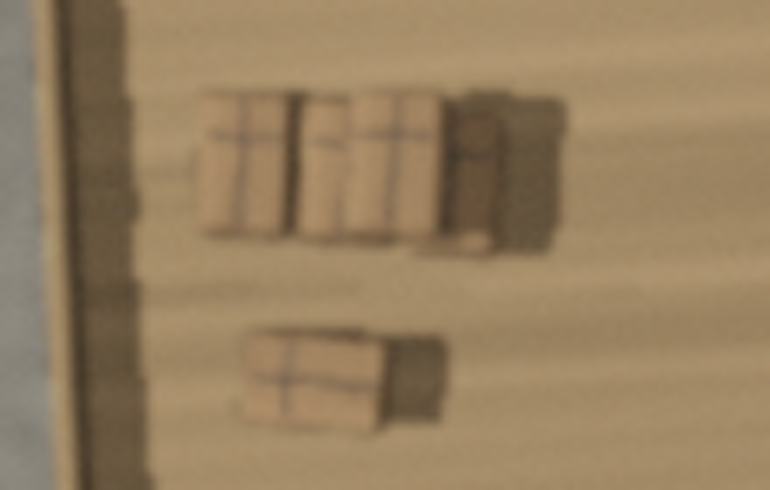

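The crop shows five blocks. A is on the left, B and D lie under the top block C, and E lies separately below with its long side along y.

```bash
cat >> h.py <<'E'
T=np.array([.5569,.0144]); TH=np.radians(4.52)
RT=np.array([[np.cos(TH),-np.sin(TH)],[np.sin(TH),np.cos(TH)]])
def blocks(W,tol=.006):
    "rects of the blocks by level inside tray: world centre mm, size, tray coords"
    q=(W[...,:2]-T)@RT; Z=W[...,2]; ins=(abs(q[...,0])<.108)&(abs(q[...,1])<.163)
    for lo,hi in((.024,.044),(.048,.072)):
        m=(ins&(Z>lo)&(Z<hi)).astype(np.uint8)
        n,l,st,_=cv2.connectedComponentsWithStats(m,connectivity=4)
        for i in range(1,n):
            if st[i,4]<40: continue
            p=W[l==i]; r=cv2.minAreaRect((p[:,:2]*1000).astype(np.float32))
            cm=p[:,:2].mean(0)
            print('z%.0f'%(np.median(p[:,2])*1000),'n',st[i,4],'c',np.round(r[0],1),'mean',np.round(cm*1000,1),'size',np.round(r[1],1),'ang %.1f'%r[2],'tray',np.round((np.array(r[0])/1000-T)@RT*1000,1))
def plan(x,y,z,yaw):
    "total shift in tool axes (units of 20 mm) and turn units from measured pose, tool down"
    s=bot.state(); p=s['eef_pos']; a=s['ee_rot'][2]
    d=np.array([x,y,z])-p; c,sn=np.cos(a),np.sin(a)
    tx=c*d[0]+sn*d[1]; ty=sn*d[0]-c*d[1]
    dy=(yaw-a+np.pi)%(2*np.pi)-np.pi
    print('at',np.round(p,4),'rpy',np.round(s['ee_rot'],3),'units x %.3f y %.3f z %.3f rz %.3f'%(tx/.02,ty/.02,-d[2]/.02,-dy/.08),'t %.1f'%s['time_s'])
E
python3 - <<'E'
from h import *
W=np.load('top1.npz')['W']; blocks(W)
W=np.load('scene1.npz')['W']; blocks(W)
plan(.55,.1,.2,TH+np.pi/2)
E
```

```text
z34 n 278 c [566.1 124.7] mean [565.7 124.5] size [29.9 46.1] ang 87.3 tray [ 17.9 109.2]
z34 n 139 c [564.4  92.2] mean [562.6  98. ] size [45.5 28.9] ang 0.7 tray [13.6 76.9]
z34 n 182 c [560.7  56.7] mean [559.3  51.9] size [29. 46.] ang 86.5 tray [ 7.1 41.9]
z34 n 274 c [496.4 100.9] mean [496.2 100.6] size [46.1 29.9] ang 85.9 tray [-53.5  91. ]
z60 n 287 c [564.7  74.4] mean [564.3  73.9] size [44.4 29.1] ang 0.4 tray [12.5 59.1]
z35 n 213 c [496.4  97.9] mean [497.6  99.3] size [48.1 31. ] ang 89.1 tray [-53.8  88. ]
z34 n 105 c [565.4  49.3] mean [566.   49.4] size [58.  26.2] ang 24.1 tray [11.2 34.1]
z35 n 154 c [564.5  90.2] mean [567.6  93.7] size [28.5 47.5] ang 85.5 tray [13.6 75. ]
z35 n 222 c [565.9 122.9] mean [567.2 123.4] size [48.2 30.3] ang 1.0 tray [ 17.6 107.5]
z60 n 233 c [562.7  72.5] mean [566.6  73.1] size [29.5 49.9] ang 89.6 tray [10.4 57.4]
at [0.1892 0.5952 0.2219] rpy [-3.14   0.     2.834] units x -24.690 y -18.133 z 1.095 rz 14.802 t 0.1
```

arm_command([
  [[0,0,0,0,0,0,1],[0,0,0,0,0,0,1],[0,0,0,0,0,0,1],[0,0,0,0,0,0,1],[0,0,0,0,0,0,1],[0,0,0,0,0,0,1],[0,0,0,0,0,0,1],[0,0,0,0,0,0,1]],
])

```text
time_s: 0.77
eef_pos: [0.1893, 0.5953, 0.2222]
ee_rot: [-3.141, 0.001, 2.19]
wrist_force: [-0.5, 0.9, -0.8]
finger_gap: 0.999
gripper_force: 0.0
```

arm_command([
  [[0,0,0,0,0,0,1],[0,0,0,0,0,0,1],[0,0,0,0,0,0,1],[0,0,0,0,0,0,1],[0,0,0,0,0,0,1],[0,0,0,0,0,0,1],[0,0,0,0,0,0,1],[0,0,0,0,0,0,1]],
])

```text
time_s: 1.43
eef_pos: [0.1893, 0.5953, 0.2222]
ee_rot: [-3.141, 0.001, 1.55]
wrist_force: [-0.4, 1.1, 0.2]
finger_gap: 1.001
gripper_force: 0.0
```

```bash
python3 - <<'E'
from h import *
plan(.5637,.0740,.15,1.55)
for n,q in dict(A=(50,110),B=(50,0),C=(50,-110),D=(-50,-60)).items(): print(n,RT@np.array(q)+T*1000)
E
```

```text
at [0.1893 0.5953 0.2222] rpy [-3.141e+00  1.000e-03  1.550e+00] units x -25.669 y 19.264 z 3.609 rz -0.002 t 1.4
A [598.0757154  127.99824145]
B [606.74449428  18.34035404]
C [615.41327316 -91.31753338]
D [511.78393056 -49.35374717]
```

arm_command([
  [[0,-1,0.75,0,0,0,0],[0,-1,0.75,0,0,0,0],[0,-1,0.75,0,0,0,0],[0,-1,0.75,0,0,0,0],[0,-1,0.75,0,0,0,0],[0,-1,0.75,0,0,0,0],[0,-1,0.75,0,0,0,0],[0,-1,0.75,0,0,0,0],[0,-1,0.75,0,0,0,0],[0,-1,0.75,0,0,0,0],[0,-1,0.75,0,0,0,0],[0,-1,0.75,0,0,0,0]],
])

```text
time_s: 2.43
eef_pos: [0.3657, 0.3514, 0.2224]
ee_rot: [-3.141, 0.0, 1.554]
wrist_force: [-0.4, 0.8, 0.8]
finger_gap: 1.0
gripper_force: 0.0
```

arm_command([
  [[0,-1,0.75,0,0,0,0],[0,-1,0.75,0,0,0,0],[0,-1,0.75,0,0,0,0],[0,-1,0.75,0,0,0,0],[0,-1,0.75,0,0,0,0],[0,-1,0.75,0,0,0,0],[0,-1,0.75,0,0,0,0],[0,-1,0.75,0,0,0,0],[0,-1,0.75,0,0,0,0],[0,-1,0.75,0,0,0,0],[0,-1,0.75,0,0,0,0],[0,-1,0.75,0,0,0,0]],
])

```text
time_s: 3.43
eef_pos: [0.5415, 0.1085, 0.2224]
ee_rot: [-3.141, 0.0, 1.554]
wrist_force: [-0.5, 1.1, -0.5]
finger_gap: 1.005
gripper_force: 0.0
```

arm_command([
  [[0,-0.8,0.6,0.9,0,0,0],[0,-0.87,0.66,0.9,0,0,0],[0,0,0,0.9,0,0,0],[0,0,0,0.9,0,0,0],[0,0,0,0,0,0,0]],
])

```text
time_s: 3.85
eef_pos: [0.5636, 0.0751, 0.1471]
ee_rot: [-3.136, 0.002, 1.553]
wrist_force: [-0.2, -0.0, -0.6]
finger_gap: 0.999
gripper_force: 0.0
```

```bash
python3 - <<'E'
from h import *
plan(.5637,.0740,.041,1.57)
E
```

```text
at [0.5636 0.0751 0.1471] rpy [-3.136e+00  2.000e-03  1.553e+00] units x -0.054 y 0.006 z 5.306 rz -0.211 t 3.9
```

Accurate. Descend, grip C, lift.

arm_command([
  [[0,-0.05,0,1,0,0,-0.2],[0,0,0,1,0,0,0],[0,0,0,1,0,0,0],[0,0,0,1,0,0,0],[0,0,0,0.7,0,0,0],[0,0,0,0.55,0,0,0],[0,0,0,0,0,0,0],[1,0,0,0,0,0,0],[1,0,0,0,0,0,0],[1,0,0,0,0,0,0],[1,0,0,0,0,0,0],[1,0,0,0,0,0,0]],
])

```text
time_s: 4.85
eef_pos: [0.5662, 0.0749, 0.0464]
ee_rot: [3.14, -0.0, 1.57]
wrist_force: [0.2, -0.6, 0.1]
finger_gap: 0.659
gripper_force: 0.0
```

arm_command([
  [[1,0,0,0,0,0,0],[1,0,0,0,0,0,0],[1,0,0,-0.5,0,0,0],[1,0,0,-1,0,0,0],[1,0,0,-1,0,0,0],[1,0,0,-0.5,0,0,0],[1,0,0,0,0,0,0]],
])

```text
time_s: 5.43
eef_pos: [0.5674, 0.0749, 0.1083]
ee_rot: [3.137, -0.001, 1.57]
wrist_force: [0.8, 0.7, -0.8]
finger_gap: 0.525
gripper_force: 29.9
```

```bash
python3 - <<'E'
from h import *
plan(.6154,-.0913,.017,1.57)
E
```

```text
at [0.5674 0.0749 0.1083] rpy [ 3.137e+00 -1.000e-03  1.570e+00] units x -8.309 y 2.411 z 4.564 rz -0.004 t 5.4
```

arm_command([
  [[1,-0.9,0.25,0,0,0,0],[1,-0.9,0.25,0,0,0,0],[1,-0.9,0.25,0,0,0,0],[1,-0.9,0.25,0,0,0,0],[1,-0.9,0.25,0,0,0,0],[1,-0.9,0.25,0,0,0,0],[1,-0.9,0.25,0,0,0,0],[1,-0.9,0.25,0,0,0,0],[1,-0.7,0.25,0,0,0,0],[1,-0.4,0.16,0.5,0,0,0],[1,0,0,0.8,0,0,0],[1,0,0,0.8,0,0,0]],
])

```text
time_s: 6.43
eef_pos: [0.6137, -0.0917, 0.0621]
ee_rot: [-3.142, -0.0, 1.569]
wrist_force: [-0.1, 0.4, -0.7]
finger_gap: 0.521
gripper_force: 29.9
```

arm_command([
  [[1,0,0,0.8,0,0,0],[1,0,0,0.7,0,0,0],[1,0,0,0.4,0,0,0],[1,0,0,0.2,0,0,0],[1,0,0,0,0,0,0]],
])

```text
time_s: 6.85
eef_pos: [0.6132, -0.0911, 0.0208]
ee_rot: [-3.14, -0.0, 1.57]
wrist_force: [-0.2, 0.2, -0.6]
finger_gap: 0.524
gripper_force: 29.9
```

arm_command([
  [[0.3,0,0,0,0,0,0],[0.3,0,0,0,0,0,0],[0.3,0,0,0,0,0,0],[0.3,0,0,-0.6,0,0,0],[0.3,0,0,-0.8,0,0,0],[0.3,0,0,-0.8,0,0,0],[0,0.6,-0.2,-0.5,0,0,0],[0,0.9,-0.4,0,0,0,0],[0,0.9,-0.4,0,0,0,0],[0,0.9,-0.4,0,0,0,0],[0,0.9,-0.4,0,0,0,0],[0,0.9,-0.3,0,0,0,0]],
])

```text
time_s: 7.85
eef_pos: [0.5716, 0.0116, 0.0769]
ee_rot: [3.141, -0.0, 1.57]
wrist_force: [0.4, 0.2, 0.3]
finger_gap: 1.001
gripper_force: 0.0
```

arm_command([
  [[0,0.9,-0.3,0,0,0,0],[0,0.9,-0.2,0,0,0,0],[0,0.45,0,0,0,0,0],[0,0,0,0,0,0,0]],
])

```text
time_s: 8.18
eef_pos: [0.5623, 0.0585, 0.0765]
ee_rot: [3.141, -0.001, 1.573]
wrist_force: [-0.3, -0.2, -0.7]
finger_gap: 0.997
gripper_force: 0.0
```

```bash
python3 - <<'E'
from h import *
c,W=cap('top'); blocks(W)
c,W=cap('scene'); blocks(W)
plan(.561,.056,.011,1.57)
E
```

```text
z34 n 260 c [612.7 -91.3] mean [612.3 -91.2] size [27.4 44.1] ang 90.0 tray [  47.3 -109.7]
z35 n 213 c [495.4  98.3] mean [497.7  99.2] size [46.5 33.3] ang 87.9 tray [-54.7  88.5]
z35 n 214 c [612.1 -93.9] mean [614.  -92.4] size [31.8 47.3] ang 88.7 tray [  46.5 -112.3]
z32 n 45 c [560.3  66.4] mean [567.6  66.5] size [10.1 49.2] ang 81.5 tray [ 7.5 51.6]
z35 n 221 c [563.9  89.1] mean [565.7  89.5] size [29.9 47.4] ang 87.6 tray [12.8 73.9]
z34 n 223 c [565.9 122.7] mean [567.1 123.5] size [30.5 47.7] ang 89.0 tray [ 17.5 107.3]
at [0.5625 0.0553 0.0763] rpy [3.141 0.    1.57 ] units x 0.037 y -0.075 z 3.263 rz 0.001 t 8.3
```

arm_command([
  [[0,0.04,-0.07,0.8,0,0,0],[0,0,0,0.9,0,0,0],[0,0,0,0.8,0,0,0],[0,0,0,0.5,0,0,0],[0,0,0,0.2,0,0,0],[0,0,0,0,0,0,0],[1,0,0,0,0,0,0],[1,0,0,0,0,0,0],[1,0,0,0,0,0,0],[1,0,0,0,0,0,0],[1,0,0,0,0,0,0],[1,0,0,0,0,0,0]],
])

```text
time_s: 9.28
eef_pos: [0.5607, 0.0567, 0.012]
ee_rot: [3.141, -0.0, 1.57]
wrist_force: [0.1, 0.1, -0.2]
finger_gap: 0.586
gripper_force: 0.0
```

arm_command([
  [[1,0,0,0,0,0,0],[1,0,0,0,0,0,0],[1,0,0,-0.5,0,0,0],[1,0,0,-1,0,0,0],[1,0,0,-0.5,0,0,0],[1,0,0,0,0,0,0]],
])

```text
time_s: 9.78
eef_pos: [0.5622, 0.0566, 0.0541]
ee_rot: [3.138, -0.001, 1.57]
wrist_force: [1.4, 0.3, -1.0]
finger_gap: 0.528
gripper_force: 29.6
```

```bash
python3 - <<'E'
from h import *
plan(.5118,-.0494,.014,1.57)
E
```

```text
at [0.5622 0.0566 0.0541] rpy [ 3.138e+00 -1.000e-03  1.570e+00] units x -5.305 y -2.512 z 2.007 rz -0.005 t 9.8
```

arm_command([
  [[1,-0.9,-0.5,0,0,0,0],[1,-0.9,-0.5,0,0,0,0],[1,-0.9,-0.5,0,0,0,0],[1,-0.9,-0.5,0,0,0,0],[1,-0.9,-0.4,0,0,0,0],[1,-0.8,-0.1,0.5,0,0,0],[1,0,0,0.7,0,0,0],[1,0,0,0.5,0,0,0],[1,0,0,0.25,0,0,0],[1,0,0,0.1,0,0,0],[1,0,0,0,0,0,0]],
])

```text
time_s: 10.7
eef_pos: [0.5097, -0.0491, 0.0109]
ee_rot: [-3.14, -0.001, 1.57]
wrist_force: [-5.9, -0.7, 11.1]
finger_gap: 0.527
gripper_force: 29.8
```

arm_command([
  [[0.3,0,0,0,0,0,0],[0.3,0,0,0,0,0,0],[0.3,0,0,0,0,0,0],[0.3,0,0,-0.6,0,0,0],[0.3,0,0,-0.8,0,0,0],[0.3,0,0,-0.8,0,0,0],[0,0.6,0.2,-0.5,0,0,0],[0,0.9,0.4,0,0,0,0],[0,0.9,0.4,0,0,0,0],[0,0.9,0.4,0,0,0,0],[0,0.9,0.4,0,0,0,0],[0,0.9,0.3,0,0,0,0]],
])

```text
time_s: 11.7
eef_pos: [0.5534, 0.0538, 0.0656]
ee_rot: [3.141, -0.0, 1.57]
wrist_force: [-0.1, 0.5, -0.3]
finger_gap: 0.999
gripper_force: 0.0
```

arm_command([
  [[0,0.9,0.3,0,0,0,0],[0,0.7,0.2,0,0,0,0],[0,0.3,0,0,0,0,0],[0,0,0,0,0,0,0]],
])

```text
time_s: 12.03
eef_pos: [0.5624, 0.0923, 0.0648]
ee_rot: [-3.141, -0.0, 1.572]
wrist_force: [1.2, -1.4, 0.0]
finger_gap: 1.004
gripper_force: 0.0
```

```bash
python3 - <<'E'
from h import *
c,W=cap('top'); blocks(W)
plan(.5645,.0915,.011,1.57)
E
```

```text
z34 n 260 c [612.6 -91.3] mean [612.3 -91.2] size [43.6 27.6] ang 0.4 tray [  47.2 -109.8]
z34 n 269 c [509.7 -47.9] mean [508.8 -48.3] size [29.  44.9] ang 89.5 tray [-51.9 -58.4]
at [0.5622 0.0907 0.0648] rpy [-3.141  0.     1.571] units x 0.040 y 0.113 z 2.689 rz 0.011 t 12.1
```

arm_command([
  [[0,0.04,0.11,0.8,0,0,0],[0,0,0,0.8,0,0,0],[0,0,0,0.6,0,0,0],[0,0,0,0.35,0,0,0],[0,0,0,0.1,0,0,0],[0,0,0,0,0,0,0],[1,0,0,0,0,0,0],[1,0,0,0,0,0,0],[1,0,0,0,0,0,0],[1,0,0,0,0,0,0],[1,0,0,0,0,0,0],[1,0,0,0,0,0,0]],
])

```text
time_s: 13.08
eef_pos: [0.5649, 0.0914, 0.0119]
ee_rot: [3.141, -0.0, 1.57]
wrist_force: [0.4, -0.5, -0.3]
finger_gap: 0.584
gripper_force: 0.0
```

arm_command([
  [[1,0,0,0,0,0,0],[1,0,0,0,0,0,0],[1,0,0,-0.5,0,0,0],[1,0,0,-1,0,0,0],[1,0,0,-0.5,0,0,0],[1,0,0,0,0,0,0]],
])

```text
time_s: 13.58
eef_pos: [0.5665, 0.0915, 0.0542]
ee_rot: [3.138, -0.001, 1.57]
wrist_force: [0.9, 0.4, -0.2]
finger_gap: 0.526
gripper_force: 29.7
```

```bash
python3 - <<'E'
from h import *
plan(.6067,.0183,.014,1.57)
E
```

```text
at [0.5665 0.0915 0.0542] rpy [ 3.138e+00 -1.000e-03  1.570e+00] units x -3.658 y 2.016 z 2.011 rz -0.005 t 13.6
```

arm_command([
  [[1,-0.9,0.5,0,0,0,0],[1,-0.9,0.5,0,0,0,0],[1,-0.9,0.5,0,0,0,0],[1,-0.7,0.4,0.3,0,0,0],[1,-0.26,0.12,0.7,0,0,0],[1,0,0,0.5,0,0,0],[1,0,0,0.3,0,0,0],[1,0,0,0.15,0,0,0],[1,0,0,0.03,0,0,0],[1,0,0,0,0,0,0]],
])

```text
time_s: 14.42
eef_pos: [0.6035, 0.0193, 0.0117]
ee_rot: [-3.139, -0.001, 1.571]
wrist_force: [-2.8, -1.4, 5.0]
finger_gap: 0.526
gripper_force: 29.8
```

arm_command([
  [[0.3,0,0,0,0,0,0],[0.3,0,0,0,0,0,0],[0.3,0,0,0,0,0,0],[0.3,0,0,-0.6,0,0,0],[0.3,0,0,-0.8,0,0,0],[0.3,0,0,-0.8,0,0,0],[0,0.6,-0.2,-0.5,0,0,0],[0,0.9,-0.4,0,0,0,0],[0,0.9,-0.4,0,0,0,0],[0,0.9,-0.4,0,0,0,0],[0,0.9,-0.4,0,0,0,0],[0,0.8,-0.2,0,0,0,0]],
])

```text
time_s: 15.42
eef_pos: [0.5644, 0.1197, 0.0669]
ee_rot: [3.142, -0.001, 1.57]
wrist_force: [-0.0, 1.0, -0.1]
finger_gap: 0.998
gripper_force: 0.0
```

arm_command([
  [[0,0.3,0,0,0,0,0],[0,0,0,0,0,0,0],[0,0,0,0,0,0,0]],
])

```text
time_s: 15.67
eef_pos: [0.5657, 0.1238, 0.0665]
ee_rot: [3.141, 0.0, 1.57]
wrist_force: [0.6, -0.2, 0.3]
finger_gap: 0.998
gripper_force: 0.0
```

```bash
python3 - <<'E'
from h import *
c,W=cap('top'); blocks(W)
c,W=cap('scene'); blocks(W)
plan(.566,.1245,.011,1.57)
E
```

```text
z34 n 260 c [612.5 -90.6] mean [612.2 -91.1] size [28.8 44. ] ang 89.7 tray [  47.2 -109. ]
z34 n 261 c [602.5  18.2] mean [602.4  19. ] size [43.6 29.5] ang 0.6 tray [45.8  0.2]
z34 n 268 c [509.8 -47.8] mean [508.9 -48.4] size [28.9 44.8] ang 89.8 tray [-51.9 -58.3]
z34 n 168 c [493.9  92.7] mean [494.1  91.4] size [28.9 29.4] ang 0.6 tray [-56.7  83. ]
z35 n 200 c [508.2 -50.8] mean [510.5 -49.8] size [30.3 48.9] ang 87.9 tray [-53.7 -61.2]
z33 n 72 c [502.8 100.3] mean [505.3 100.7] size [32.9 14.7] ang 87.3 tray [-47.1  89.9]
z34 n 219 c [612.4 -93.7] mean [613.8 -92. ] size [31.4 47.1] ang 88.9 tray [  46.8 -112.2]
z34 n 225 c [602.3  16.7] mean [604.   18.2] size [31.7 47.6] ang 89.2 tray [45.5 -1.2]
at [0.5657 0.1227 0.0663] rpy [3.141e+00 1.000e-03 1.568e+00] units x 0.091 y 0.013 z 2.767 rz -0.021 t 15.8
```

arm_command([
  [[0,0.09,0,0.8,0,0,0],[0,0,0,0.8,0,0,0],[0,0,0,0.6,0,0,0],[0,0,0,0.4,0,0,0],[0,0,0,0.15,0,0,0],[0,0,0,0,0,0,0],[1,0,0,0,0,0,0],[1,0,0,0,0,0,0],[1,0,0,0,0,0,0],[1,0,0,0,0,0,0],[1,0,0,0,0,0,0],[1,0,0,0,0,0,0]],
])

```text
time_s: 16.77
eef_pos: [0.5653, 0.1261, 0.0113]
ee_rot: [3.141, -0.0, 1.57]
wrist_force: [-0.7, 0.1, -0.8]
finger_gap: 0.585
gripper_force: 0.0
```

arm_command([
  [[1,0,0,0,0,0,0],[1,0,0,0,0,0,0],[1,0,0,-0.5,0,0,0],[1,0,0,-1,0,0,0],[1,0,0,-0.5,0,0,0],[1,0.1,0.5,0,0,0,0],[1,0.1,0.7,0,0,0,0],[1,0,0.5,0,0,0,0],[1,0,0,0,0,0,0]],
])

```text
time_s: 17.52
eef_pos: [0.6012, 0.1301, 0.0519]
ee_rot: [3.139, -0.0, 1.57]
wrist_force: [-0.4, -0.0, -0.4]
finger_gap: 0.526
gripper_force: 30.0
```

arm_command([
  [[1,0,0,0.6,0,0,0],[1,0,0,0.6,0,0,0],[1,0,0,0.4,0,0,0],[1,0,0,0.25,0,0,0],[1,0,0,0.05,0,0,0],[1,0,0,0,0,0,0]],
])

```text
time_s: 18.02
eef_pos: [0.5986, 0.1297, 0.0123]
ee_rot: [-3.14, 0.0, 1.57]
wrist_force: [0.6, -0.1, -1.0]
finger_gap: 0.521
gripper_force: 30.0
```

arm_command([
  [[0.3,0,0,0,0,0,0],[0.3,0,0,0,0,0,0],[0.3,0,0,0,0,0,0],[0.3,0,0,-0.6,0,0,0],[0.3,0,0,-0.8,0,0,0],[0.3,0,0,-1,0,0,0],[0,0,-0.5,-1,0,0,0],[0,0,-1,-1,0,0,0],[0,0,-1,-1,0,0,0],[0,0,-1,-1,0,0,0],[0,0,-1,-0.5,0,0,0],[0,0,0,0,0,0,0]],
])

```text
time_s: 19.02
eef_pos: [0.5074, 0.1302, 0.1541]
ee_rot: [3.14, -0.003, 1.57]
wrist_force: [0.5, -0.4, -0.1]
finger_gap: 0.998
gripper_force: 0.0
```

```bash
python3 - <<'E'
from h import *
c,W=cap('top','t2.png'); blocks(W)
c,W=cap('scene'); print();blocks(W)
plan(.5265,.3285,.2,0)
E
```

```text
z34 n 260 c [612.4 -91.2] mean [612.3 -91.2] size [43.6 27.4] ang 0.0 tray [  47.  -109.7]
z34 n 262 c [602.4  18.1] mean [602.4  19. ] size [43.5 29.5] ang 0.9 tray [45.6  0.1]
z34 n 115 c [598.4 119.2] mean [598.4 119.2] size [46.4 15. ] ang 4.3 tray [ 49.7 101.2]
z34 n 268 c [509.7 -47.8] mean [508.9 -48.3] size [44.6 29. ] ang 0.1 tray [-51.9 -58.3]
z34 n 282 c [495.  101.1] mean [494.8 100.4] size [46.4 29.6] ang 86.4 tray [-54.9  91.3]

z35 n 199 c [508.9 -50.4] mean [510.4 -49.2] size [31.  47.5] ang 87.4 tray [-52.9 -60.8]
z34 n 204 c [493.7  99.1] mean [497.1  98.8] size [45.9 32.4] ang 87.7 tray [-56.3  89.4]
z35 n 217 c [611.8 -92.9] mean [613.9 -92.1] size [31.8 48.3] ang 89.6 tray [  46.3 -111.3]
z35 n 221 c [602.6  17.8] mean [603.7  17.9] size [30.7 46.5] ang 88.7 tray [45.8 -0.3]
z35 n 230 c [597.3 126.2] mean [599.4 126.5] size [46.8 30.1] ang 0.5 tray [ 49.1 108.2]
at [0.5096 0.1306 0.1525] rpy [ 3.139e+00 -2.000e-03  1.571e+00] units x 9.896 y 0.844 z -2.374 rz 19.632 t 19.1
```

View pics/t2.png

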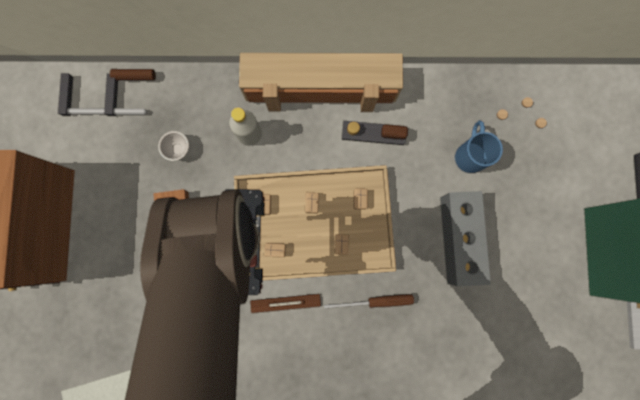

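arm_command([
  [[0.45,0.5,0.1,0,0,0,0],[0.45,1,0.1,0,0,0,0],[0.45,1,0.1,0,0,0,0],[0.45,1,0.1,0,0,0,0],[0.45,1,0.1,0,0,0,0],[0.45,1,0.1,0,0,0,0],[0.45,1,0.1,0,0,0,0],[0.45,1,0.1,0,0,0,0],[0.45,1,0.05,0,0,0,0],[0.45,0.9,0,0,0,0,0],[0.45,0.5,0,0,0,0,0],[0.45,0,0,0,0,0,0]],
])

```text
time_s: 20.12
eef_pos: [0.5259, 0.331, 0.15]
ee_rot: [-3.141, 0.0, 1.573]
wrist_force: [-0.4, -0.2, 0.0]
finger_gap: 0.55
gripper_force: 0.0
```

```bash
python3 - <<'E'
from h import *
for n in('scene','top'):
    W=np.load(n+'1.npz')['W'];Z=W[...,2]
    for x,y in((.5265,.3295),(.4653,.3205)):
        m=(np.hypot(W[...,0]-x,W[...,1]-y)<.025)&(Z>.106); print(n,m.sum(),W[m].mean(0),(W[m].min(0)+W[m].max(0))/2)
    for b in ((.5245,-.319),):
        m=(abs(W[...,0]-b[0])<.12)&(abs(W[...,1]-b[1])<.06)&(Z>.069)&(Z<.085)
        print(n,'dock',cv2.minAreaRect((W[m][:,:2]*1000).astype(np.float32)))
plan(.5266,.3293,.077,1.57)
print(bot.state()['finger_gap'])
E
```

```text
scene 105 [0.52576356 0.3275856  0.11054345] [0.52485877 0.32746646 0.11249222]
scene 98 [0.46463893 0.31854487 0.11134872] [0.46477786 0.31845626 0.11164644]
scene dock ((523.2318115234375, -321.1983642578125), (203.6409912109375, 73.94281005859375), 3.0654077529907227)
top 136 [0.52678554 0.32907712 0.11036695] [0.5269228  0.32953762 0.11047337]
top 138 [0.46548929 0.32006316 0.1103463 ] [0.46547365 0.32014443 0.11021362]
top dock ((524.51904296875, -318.981201171875), (200.135986328125, 72.4886245727539), 3.1135833263397217)
at [0.5259 0.331  0.15  ] rpy [-3.141  0.     1.573] units x -0.085 y 0.037 z 3.650 rz 0.040 t 20.1
0.5498535082043731
```

arm_command([
  [[0.45,-0.08,0.04,0.7,0,0,0.04],[0.45,0,0,0.9,0,0,0],[0.45,0,0,0.9,0,0,0],[0.45,0,0,0.7,0,0,0],[0.45,0,0,0.35,0,0,0],[0.45,0,0,0.1,0,0,0],[0.45,0,0,0,0,0,0],[1,0,0,0,0,0,0],[1,0,0,0,0,0,0],[1,0,0,0,0,0,0],[1,0,0,0,0,0,0],[1,0,0,0,0,0,0]],
])

```text
time_s: 21.12
eef_pos: [0.5275, 0.3267, 0.0788]
ee_rot: [3.141, -0.001, 1.567]
wrist_force: [-0.2, -0.2, 3.8]
finger_gap: 0.292
gripper_force: 30.0
```

arm_command([
  [[1,0,0,0,0,0,0],[1,0,0,0,0,0,0],[1,0,0,-0.3,0,0,0],[1,0,0,-0.6,0,0,0],[1,0,0,-0.8,0,0,0],[1,0,0,-0.9,0,0,0],[1,0,0,-0.9,0,0,0],[1,0,0,-0.9,0,0,0],[1,0,0,-0.3,0,0,0],[1,0,0,0,0,0,0]],
])

```text
time_s: 21.95
eef_pos: [0.5281, 0.3269, 0.1742]
ee_rot: [3.139, -0.002, 1.567]
wrist_force: [0.2, 1.2, -1.3]
finger_gap: 0.285
gripper_force: 30.0
```

```bash
python3 - <<'E'
from h import *
plan(.525,-.3195,.165,1.57)
E
```

```text
at [0.5281 0.3269 0.1742] rpy [ 3.139e+00 -2.000e-03  1.567e+00] units x -32.318 y -0.016 z 0.460 rz -0.043 t 21.9
```

arm_command([
  [[1,-0.5,0,0,0,0,0],[1,-1,0,0,0,0,0],[1,-1,0,0,0,0,0],[1,-1,0,0,0,0,0],[1,-1,0,0,0,0,0],[1,-1,0,0,0,0,0],[1,-1,0,0,0,0,0],[1,-1,0,0,0,0,0],[1,-1,0,0,0,0,0],[1,-1,0,0,0,0,0],[1,-1,0,0,0,0,0],[1,-1,0,0,0,0,0]],
])

```text
time_s: 22.95
eef_pos: [0.525, 0.0944, 0.1707]
ee_rot: [-3.139, 0.001, 1.566]
wrist_force: [0.7, 0.3, -0.6]
finger_gap: 0.29
gripper_force: 30.0
```

arm_command([
  [[1,-1,0,0,0,0,0],[1,-1,0,0,0,0,0],[1,-1,0,0,0,0,0],[1,-1,0,0,0,0,0],[1,-1,0,0,0,0,0],[1,-1,0,0,0,0,0],[1,-1,0,0,0,0,0],[1,-1,0,0,0,0,0],[1,-1,0,0,0,0,0],[1,-1,0,0,0,0,0],[1,-1,0,0,0,0,0],[1,-1,0,0,0,0,0]],
])

```text
time_s: 23.95
eef_pos: [0.5237, -0.145, 0.1707]
ee_rot: [-3.139, -0.0, 1.566]
wrist_force: [0.2, 0.6, -1.7]
finger_gap: 0.292
gripper_force: 30.0
```

arm_command([
  [[1,-1,0,0,0,0,0],[1,-1,0,0,0,0,0],[1,-1,0,0,0,0,0],[1,-1,0,0,0,0,0],[1,-1,0,0,0,0,0],[1,-1,0,0,0,0,0],[1,-1,0,0,0,0,0],[1,-0.8,0,0,0,0,0],[1,-0.5,0,0,0,0,0],[1,0,0,0,0,0,0],[1,0,0,0,0,0,0]],
])

```text
time_s: 24.87
eef_pos: [0.5237, -0.3095, 0.1711]
ee_rot: [-3.14, -0.001, 1.565]
wrist_force: [-0.0, -0.6, -1.8]
finger_gap: 0.288
gripper_force: 30.0
```

```bash
python3 - <<'E'
from h import *
plan(.525,-.3195,.165,1.57)
c,W=cap('top');c2,W2=cap('scene'); np.savez('ins.npz',c=c,W=W,c2=c2,W2=W2)
a=cv2.resize(c[180:300,420:580],None,fx=4,fy=4,interpolation=cv2.INTER_CUBIC); b=cv2.resize(c2[70:200,150:280],(480,480),interpolation=cv2.INTER_CUBIC)
b=b[:, :160] if 0 else b
im=np.hstack([cv2.resize(a,(400,300)),cv2.resize(b,(300,300))]); cv2.imwrite('pics/ins1.png',im[...,::-1])
E
```

```text
at [ 0.5237 -0.3095  0.1711] rpy [-3.140e+00 -1.000e-03  1.565e+00] units x -0.498 y 0.068 z 0.307 rz -0.057 t 24.9
```

View pics/ins1.png

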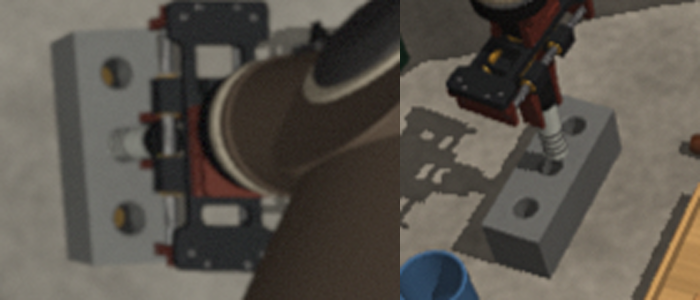

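The cartridge hangs just above the middle well (left panel about (135,140), well rims at (117,72) and (128,217)). Next I'll fit the well rims and the cartridge axis in each camera.

```bash
cat >> h.py <<'E'
from scipy.optimize import least_squares
def cen(name):
    c=bot.capture(name); R,_=cv2.Rodrigues(np.array(c['rvec'],float)); return -R.T@np.array(c['tvec'],float).ravel()
def wells(W,C,g=((.5865,-.3156),(.5245,-.319),(.4626,-.3224))):
    t=(.075-C[2])/(W[...,2]-C[2]); P=C[:2]+(W[...,:2]-C[:2])*t[...,None]
    out=[]
    for x,y in g:
        m=(np.hypot(P[...,0]-x,P[...,1]-y)<.021)&(W[...,2]<.066); out.append(np.r_[P[m].mean(0)*1000,m.sum()])
    return np.round(out,2)
def cyl(W,x,y,z0,z1):
    m=(np.hypot(W[...,0]-x,W[...,1]-y)<.020)&(W[...,2]>z0)&(W[...,2]<z1); p=W[m]
    zm=(z0+z1)/2
    f=lambda a:np.hypot(p[:,0]-a[0]-a[2]*(p[:,2]-zm),p[:,1]-a[1]-a[3]*(p[:,2]-zm))-.013
    r=least_squares(f,[x,y,0,0],loss='soft_l1',f_scale=.002)
    return m.sum(),np.round(r.x[:2]*1000,2),'tilt',np.round(r.x[2:],3),'rms',np.sqrt(np.mean(f(r.x)**2))
E
python3 - <<'E'
from h import *
d=np.load('ins.npz')
for n,k in(('top','W'),('scene','W2')):
    C=cen(n); W0=np.load(n+'1.npz')['W']
    print(n,C,'\n',wells(W0,C)); print(cyl(d[k],.5237,-.3095,.108,.146))
print(bot.state()['eef_pos'])
E
```

```text
top [ 0.48821087 -0.00191412  0.99819826] 
 [[ 585.43 -313.7   109.  ]
 [ 524.29 -317.06  112.  ]
 [ 462.47 -320.95  116.  ]]
(np.int64(78), array([ 523.23, -306.25]), 'tilt', array([ 0.01 , -0.003]), 'rms', np.float64(0.00036513215230490025))
scene [1.16484914 0.25238267 1.134055  ] 
 [[ 587.24 -315.06   49.  ]
 [ 526.4  -319.01   47.  ]
 [ 463.98 -322.45   39.  ]]
(np.int64(101), array([ 522.12, -307.43]), 'tilt', array([ 0.022, -0.005]), 'rms', np.float64(0.00137380296976628))
[ 0.52486398 -0.3082029   0.17183998]
```

arm_command([
  [[1,-0.3,0.03,0.3,0,0,0],[1,-0.3,0.03,0.4,0,0,0],[1,-0.06,0.01,0.2,0,0,0],[1,0,0,0,0,0,0],[1,0,0,0,0,0,0]],
])

```text
time_s: 25.48
eef_pos: [0.5255, -0.3229, 0.1534]
ee_rot: [-3.14, -0.0, 1.566]
wrist_force: [-0.4, 0.2, -1.2]
finger_gap: 0.293
gripper_force: 30.0
```

```bash
python3 - <<'E'
from h import *
print(np.mean([bot.state()['eef_pos'] for _ in range(5)],0))
for n in('top','scene'):
  for i in range(3):
    c,W=cap(n); print(n,cyl(W,.5245,-.3205,.086,.128))
  cv2.imwrite('pics/ins2%s.png'%n,c[...,::-1])
print(bot.state())
im=cv2.imread('pics/ins2scene.png')[90:200,160:270]; cv2.imwrite('pics/ins2.png',cv2.resize(im,None,fx=5,fy=5,interpolation=cv2.INTER_CUBIC))
E
```

```text
[ 0.52546012 -0.32290091  0.15336046]
top (np.int64(82), array([ 525.06, -319.66]), 'tilt', array([ 0.002, -0.006]), 'rms', np.float64(0.0004930402018931267))
top (np.int64(78), array([ 525.14, -319.78]), 'tilt', array([ 0.01 , -0.005]), 'rms', np.float64(0.00043312843899242826))
top (np.int64(83), array([ 525.4 , -319.77]), 'tilt', array([0.001, 0.007]), 'rms', np.float64(0.0004765632493926173))
scene (np.int64(91), array([ 523.73, -322.15]), 'tilt', array([0.009, 0.004]), 'rms', np.float64(0.0011732717331864942))
scene (np.int64(94), array([ 523.68, -321.83]), 'tilt', array([0.032, 0.021]), 'rms', np.float64(0.0014149204680874382))
scene (np.int64(95), array([ 524.1 , -321.87]), 'tilt', array([-0.031, -0.   ]), 'rms', np.float64(0.0013464933116866273))
{'time_s': 25.7833, 'joint_pos': array([ 0.03384069,  0.51742333,  0.62027503,  1.72333188, -0.34618259,
        1.01204969,  0.77431205]), 'dq': array([-0.00015612, -0.00177244, -0.00066339,  0.00117923,  0.000217  ,
        0.00106288,  0.00158473]), 'joint_efforts': array([ 3.35528911e-02, -5.61601675e+01,  1.00979537e+01, -2.59986520e+01,
       -2.30495387e-02,  6.44253194e-02, -1.06385025e-03]), 'eef_pos': array([ 0.52604968, -0.32272016,  0.15427707]), 'ee_rot': array([3.14120695e+00, 1.52839613e-05, 1.56684192e+00]), 'wrist_force': array([-0.18877359, -0.47241156, -2.10534876]), 'wrist_torque': array([-0.02218022,  0.05382026,  0.00378099]), 'gripper_force': 29.997562766075134, 'finger_gap': 0.2940814386671181}
```

View pics/ins2.png

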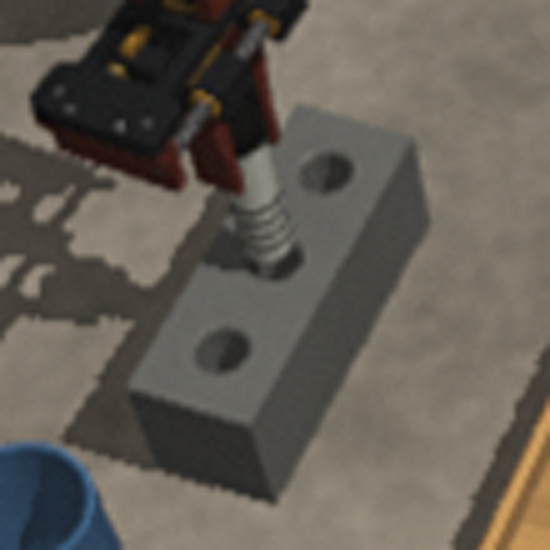

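The foot hangs just above the middle well's mouth ((275,258) in the crop). Both cameras call for about -0.7 mm in x and +0.7 mm in y, so I'll correct that and descend gently.

arm_command([
  [[1,0.035,-0.033,0.1,0,0,0],[1,0,0,0.15,0,0,0],[1,0,0,0.15,0,0,0],[1,0,0,0.15,0,0,0],[1,0,0,0.1,0,0,0],[1,0,0,0,0,0,0]],
])

```text
time_s: 26.28
eef_pos: [0.5249, -0.3219, 0.1403]
ee_rot: [-3.141, -0.0, 1.567]
wrist_force: [-1.1, 0.4, -1.9]
finger_gap: 0.292
gripper_force: 30.0
```

arm_command([
  [[1,0,0,0.1,0,0,0],[1,0,0,0.1,0,0,0],[1,0,0,0.1,0,0,0],[1,0,0,0,0,0,0]],
])

```text
time_s: 26.62
eef_pos: [0.5251, -0.322, 0.1346]
ee_rot: [-3.141, -0.0, 1.567]
wrist_force: [-0.0, -0.5, -1.7]
finger_gap: 0.292
gripper_force: 30.0
```

Already in the well. I'll go on to the plunger.

arm_command([
  [[1,0,0,0.2,0,0,0],[1,0,0,0.2,0,0,0],[1,0,0,0.2,0,0,0],[1,0,0,0.2,0,0,0],[1,0,0,0.2,0,0,0],[1,0,0,0.2,0,0,0],[1,0,0,0.2,0,0,0],[1,0,0,0,0,0,0]],
])

```text
time_s: 27.28
eef_pos: [0.5249, -0.3218, 0.1061]
ee_rot: [-3.14, -0.001, 1.567]
wrist_force: [0.2, 0.1, -2.0]
finger_gap: 0.289
gripper_force: 30.0
```

arm_command([
  [[1,0,0,0.2,0,0,0],[1,0,0,0.2,0,0,0],[1,0,0,0.2,0,0,0],[1,0,0,0.2,0,0,0],[1,0,0,0.1,0,0,0],[1,0,0,0,0,0,0]],
])

```text
time_s: 27.78
eef_pos: [0.5253, -0.3221, 0.0887]
ee_rot: [3.142, 0.0, 1.567]
wrist_force: [-0.1, 0.9, -0.8]
finger_gap: 0.291
gripper_force: 30.0
```

arm_command([
  [[1,0,0,0.1,0,0,0],[1,0,0,0.1,0,0,0],[1,0,0,0,0,0,0]],
])

```text
time_s: 28.03
eef_pos: [0.5253, -0.3221, 0.0848]
ee_rot: [3.142, 0.0, 1.567]
wrist_force: [0.0, 0.5, 0.8]
finger_gap: 0.284
gripper_force: 30.0
```

arm_command([
  [[1,0,0,0.1,0,0,0],[1,0,0,0,0,0,0]],
])

```text
time_s: 28.2
eef_pos: [0.5254, -0.3224, 0.0836]
ee_rot: [3.141, 0.0, 1.566]
wrist_force: [-1.6, 1.3, 9.1]
finger_gap: 0.291
gripper_force: 30.0
```

arm_command([
  [[1,0,0,0.1,0,0,0],[1,0,0,0,0,0,0]],
])

```text
time_s: 28.37
eef_pos: [0.5259, -0.323, 0.0834]
ee_rot: [3.139, 0.001, 1.566]
wrist_force: [-4.0, 2.9, 21.8]
finger_gap: 0.287
gripper_force: 30.1
```

arm_command([
  [[1,0,0,0.06,0,0,0],[1,0,0,0,0,0,0]],
])

```text
time_s: 28.53
eef_pos: [0.5259, -0.3232, 0.0832]
ee_rot: [3.138, 0.0, 1.566]
wrist_force: [-6.2, 4.8, 30.5]
finger_gap: 0.29
gripper_force: 30.1
```

Hard stop felt (30 N with no further motion). Release and rise, then verify.

arm_command([
  [[1,0,0,-0.2,0,0,0],[0.45,0,0,0,0,0,0],[0.45,0,0,0,0,0,0],[0.45,0,0,0,0,0,0],[0.45,0,0,-0.3,0,0,0],[0.45,0,0,-0.6,0,0,0],[0.45,0,0,-0.8,0,0,0],[0.45,0,0,-0.8,0,0,0],[0.45,0,0,-0.8,0,0,0],[0.45,0,0,-0.5,0,0,0]],
])

```text
time_s: 29.37
eef_pos: [0.5258, -0.3227, 0.1623]
ee_rot: [3.14, 0.001, 1.566]
wrist_force: [-0.2, 0.4, 0.2]
finger_gap: 0.549
gripper_force: 0.0
```

arm_command([
  [[0.45,0.5,-0.1,0,0,0,0],[0.45,1,-0.1,0,0,0,0],[0.45,1,-0.1,0,0,0,0],[0.45,1,-0.1,0,0,0,0],[0.45,1,-0.1,0,0,0,0],[0.45,1,-0.1,0,0,0,0],[0.45,1,-0.1,0,0,0,0],[0.45,1,-0.1,0,0,0,0],[0.45,1,-0.1,0,0,0,0],[0.45,1,-0.1,0,0,0,0],[0.45,1,-0.1,0,0,0,0],[0.45,1,-0.1,0,0,0,0]],
])

```text
time_s: 30.37
eef_pos: [0.5012, -0.0902, 0.1593]
ee_rot: [-3.141, -0.0, 1.567]
wrist_force: [0.2, 0.7, 0.2]
finger_gap: 0.548
gripper_force: 0.0
```

arm_command([
  [[0.45,1,-0.1,0,0,0,0],[0.45,1,-0.1,0,0,0,0],[0.45,1,-0.1,0,0,0,0],[0.45,1,-0.1,0,0,0,0],[0.45,1,-0.1,0,0,0,0],[0.45,1,-0.1,0,0,0,0],[0.45,1,-0.1,0,0,0,0],[0.45,1,-0.1,0,0,0,0],[0.45,1,-0.1,0,0,0,0],[0.45,1,-0.1,0,0,0,0],[0.45,1,-0.1,0,0,0,0],[0.45,1,-0.1,0,0,0,0]],
])

```text
time_s: 31.37
eef_pos: [0.4779, 0.1494, 0.1593]
ee_rot: [-3.141, 0.0, 1.567]
wrist_force: [0.6, -0.1, 0.5]
finger_gap: 0.55
gripper_force: 0.0
```

```bash
python3 - <<'E'
from h import *
for n in('top','scene'):
    c,W=cap(n,n+'3.png');Z=W[...,2]
    m=(np.hypot(W[...,0]-.5245,W[...,1]+.319)<.03)&(Z>.09)
    t=m&(Z>.108);print(n,m.sum(),np.median(Z[t]),W[t].mean(0)); print(cyl(W,.5245,-.319,.082,.11)); blocks(W)
plan(.4654,.3205,.15,1.57)
E
```

```text
top 182 0.11511347562638849 [ 0.52480833 -0.31804128  0.11498384]
(np.int64(56), array([ 524.86, -319.02]), 'tilt', array([0.014, 0.013]), 'rms', np.float64(0.0004480022745647554))
z34 n 259 c [612.6 -91.3] mean [612.3 -91.2] size [27.4 43.9] ang 89.9 tray [  47.2 -109.7]
z34 n 260 c [602.7  18.1] mean [602.4  19. ] size [44.1 29.5] ang 0.7 tray [45.9  0.1]
z34 n 273 c [598.4 128. ] mean [597.7 127.6] size [29.4 47.1] ang 88.3 tray [ 50.3 110. ]
z34 n 267 c [509.7 -47.9] mean [508.8 -48.4] size [29.  44.7] ang 89.9 tray [-51.9 -58.4]
z34 n 280 c [494.9 101.1] mean [494.9 100.5] size [46.3 29.6] ang 86.3 tray [-54.9  91.3]
scene 132 0.11572537937618056 [ 0.52577486 -0.31910903  0.11547883]
(np.int64(65), array([ 523.53, -321.38]), 'tilt', array([0.003, 0.075]), 'rms', np.float64(0.0014304144673997709))
z35 n 199 c [508.4 -51.1] mean [510.5 -49.7] size [47.4 30.5] ang 0.1 tray [-53.5 -61.4]
z35 n 216 c [493.6  99.2] mean [496.5  99.8] size [46.6 33.9] ang 83.2 tray [-56.4  89.6]
z35 n 217 c [612.5 -92.8] mean [614. -92.] size [32. 47.] ang 87.7 tray [  47.  -111.2]
z35 n 220 c [602.8  17.2] mean [603.7  17.7] size [30.3 48.4] ang 89.3 tray [46.  -0.9]
z35 n 230 c [597.7 126.1] mean [599.4 126.6] size [48.2 30.4] ang 0.5 tray [ 49.5 108.2]
at [0.4777 0.1519 0.1591] rpy [-3.140e+00 -1.000e-03  1.572e+00] units x 8.431 y -0.604 z 0.457 rz 0.024 t 31.5
```

The first cartridge is home, with its top at 115 mm. Now the second one.

arm_command([
  [[0.45,0.6,-0.1,0,0,0,0],[0.45,1,-0.1,0,0,0,0],[0.45,1,-0.1,0,0,0,0],[0.45,1,-0.1,0,0,0,0],[0.45,1,-0.1,0,0,0,0],[0.45,1,-0.1,0,0,0,0],[0.45,1,0,0,0,0,0],[0.45,0.9,0,0,0,0,0],[0.45,0.6,0,0,0,0,0],[0.45,0.3,0,0,0,0,0],[0.45,0,0,0,0,0,0],[0.45,0,0,0,0,0,0]],
])

```text
time_s: 32.47
eef_pos: [0.4681, 0.3152, 0.1597]
ee_rot: [-3.141, 0.001, 1.566]
wrist_force: [-0.4, -0.6, -0.3]
finger_gap: 0.55
gripper_force: 0.0
```

```bash
python3 - <<'E'
from h import *
plan(.4654,.3203,.078,1.57)
E
```

```text
at [0.4681 0.3152 0.1597] rpy [-3.141e+00  1.000e-03  1.566e+00] units x 0.252 y -0.134 z 4.084 rz -0.050 t 32.5
```

arm_command([
  [[0.45,0.25,-0.13,0.5,0,0,0],[0.45,0,0,0.9,0,0,0],[0.45,0,0,0.9,0,0,0],[0.45,0,0,0.8,0,0,0],[0.45,0,0,0.6,0,0,0],[0.45,0,0,0.3,0,0,0],[0.45,0,0,0.1,0,0,0],[0.45,0,0,0,0,0,0],[1,0,0,0,0,0,0],[1,0,0,0,0,0,0],[1,0,0,0,0,0,0],[1,0,0,0,0,0,0]],
])

```text
time_s: 33.47
eef_pos: [0.4656, 0.3215, 0.0784]
ee_rot: [3.141, -0.001, 1.567]
wrist_force: [0.9, 0.6, 1.3]
finger_gap: 0.29
gripper_force: 30.1
```

arm_command([
  [[1,0,0,0,0,0,0],[1,0,0,0,0,0,0],[1,0,0,0,0,0,0]],
])

```text
time_s: 33.72
eef_pos: [0.4657, 0.3215, 0.0784]
ee_rot: [3.141, -0.001, 1.567]
wrist_force: [0.8, -0.2, 5.3]
finger_gap: 0.288
gripper_force: 30.0
```

arm_command([
  [[1,0,0,-0.3,0,0,0],[1,0,0,-0.6,0,0,0],[1,0,0,-0.8,0,0,0],[1,0,0,-0.9,0,0,0],[1,0,0,-0.9,0,0,0],[1,0,0,-0.9,0,0,0],[1,0,0,-0.3,0,0,0],[1,0,0,0,0,0,0]],
])

```text
time_s: 34.38
eef_pos: [0.466, 0.3216, 0.1738]
ee_rot: [3.14, -0.002, 1.567]
wrist_force: [-0.6, -1.1, -1.2]
finger_gap: 0.294
gripper_force: 30.0
```

```bash
python3 - <<'E'
from h import *
plan(.4626,-.3224,.165,1.57)
E
```

```text
at [0.466  0.3216 0.1738] rpy [ 3.140e+00 -2.000e-03  1.567e+00] units x -32.203 y -0.036 z 0.438 rz -0.042 t 34.4
```

arm_command([
  [[1,-0.5,0,0,0,0,0],[1,-1,0,0,0,0,0],[1,-1,0,0,0,0,0],[1,-1,0,0,0,0,0],[1,-1,0,0,0,0,0],[1,-1,0,0,0,0,0],[1,-1,0,0,0,0,0],[1,-1,0,0,0,0,0],[1,-1,0,0,0,0,0],[1,-1,0,0,0,0,0],[1,-1,0,0,0,0,0],[1,-1,0,0,0,0,0]],
])

```text
time_s: 35.38
eef_pos: [0.463, 0.0892, 0.1706]
ee_rot: [-3.139, 0.001, 1.566]
wrist_force: [-0.9, -0.1, -0.6]
finger_gap: 0.287
gripper_force: 30.0
```

arm_command([
  [[1,-1,0,0,0,0,0],[1,-1,0,0,0,0,0],[1,-1,0,0,0,0,0],[1,-1,0,0,0,0,0],[1,-1,0,0,0,0,0],[1,-1,0,0,0,0,0],[1,-1,0,0,0,0,0],[1,-1,0,0,0,0,0],[1,-1,0,0,0,0,0],[1,-1,0,0,0,0,0],[1,-1,0,0,0,0,0],[1,-1,0,0,0,0,0]],
])

```text
time_s: 36.38
eef_pos: [0.4617, -0.1501, 0.1706]
ee_rot: [-3.139, -0.0, 1.566]
wrist_force: [0.4, -0.7, -1.7]
finger_gap: 0.284
gripper_force: 30.0
```

arm_command([
  [[1,-1,0,0,0,0,0],[1,-1,0,0,0,0,0],[1,-1,0,0,0,0,0],[1,-1,0,0,0,0,0],[1,-1,0,0,0,0,0],[1,-1,0,0,0,0,0],[1,-1,0,0,0,0,0],[1,-0.8,0,0,0,0,0],[1,-0.5,0,0,0,0,0],[1,0,0,0,0,0,0],[1,0,0,0,0,0,0]],
])

```text
time_s: 37.3
eef_pos: [0.4617, -0.3147, 0.171]
ee_rot: [-3.14, -0.001, 1.565]
wrist_force: [-0.8, 0.7, -1.7]
finger_gap: 0.29
gripper_force: 30.0
```

```bash
python3 - <<'E'
from h import *
plan(.4631,-.3213,.154,1.57)
E
```

```text
at [ 0.4617 -0.3147  0.171 ] rpy [-3.140e+00 -1.000e-03  1.565e+00] units x -0.331 y 0.070 z 0.848 rz -0.058 t 37.3
```

arm_command([
  [[1,-0.2,0.05,0.4,0,0,0],[1,-0.13,0.02,0.4,0,0,0],[1,0,0,0.1,0,0,0],[1,0,0,0,0,0,0],[1,0,0,0,0,0,0]],
])

```text
time_s: 37.72
eef_pos: [0.464, -0.321, 0.1534]
ee_rot: [-3.141, -0.0, 1.567]
wrist_force: [0.8, -0.1, -1.4]
finger_gap: 0.29
gripper_force: 30.0
```

```bash
python3 - <<'E'
from h import *
print(bot.state()['eef_pos'])
for n,t in(('top',(462.6,-322.4)),('scene',(461.3,-324.55))):
  for i in range(4):
    c,W=cap(n); k=cyl(W,.463,-.323,.086,.128); print(n,k,'move',np.array(t)-k[1])
print(bot.state()['eef_pos'])
E
```

```text
[ 0.46395402 -0.32095149  0.15344649]
top (np.int64(81), array([ 463.64, -321.56]), 'tilt', array([-0.006,  0.006]), 'rms', np.float64(0.0004861938121192766)) move [-1.04 -0.84]
top (np.int64(79), array([ 463.8 , -321.77]), 'tilt', array([0.003, 0.013]), 'rms', np.float64(0.0003981259640664195)) move [-1.2  -0.63]
top (np.int64(81), array([ 463.86, -321.89]), 'tilt', array([ 0.006, -0.005]), 'rms', np.float64(0.0004938994331076575)) move [-1.26 -0.51]
top (np.int64(82), array([ 463.91, -321.87]), 'tilt', array([-0.   , -0.001]), 'rms', np.float64(0.0004256175691157331)) move [-1.31 -0.53]
scene (np.int64(92), array([ 462.5 , -324.85]), 'tilt', array([-0.02 ,  0.036]), 'rms', np.float64(0.0014772373971479985)) move [-1.2  0.3]
scene (np.int64(89), array([ 462.2 , -323.97]), 'tilt', array([ 0.023, -0.001]), 'rms', np.float64(0.0014516453822658341)) move [-0.9  -0.58]
scene (np.int64(91), array([ 462.34, -324.51]), 'tilt', array([ 0.004, -0.003]), 'rms', np.float64(0.0015048270005813952)) move [-1.04 -0.04]
scene (np.int64(91), array([ 462.03, -324.88]), 'tilt', array([0.027, 0.048]), 'rms', np.float64(0.0013698456112915653)) move [-0.73  0.33]
[ 0.46412184 -0.32144219  0.15401054]
```

Move -1.1 mm in x and -0.4 mm in y, then descend.

arm_command([
  [[1,-0.02,-0.055,0.1,0,0,0],[1,0,0,0.15,0,0,0],[1,0,0,0.15,0,0,0],[1,0,0,0.15,0,0,0],[1,0,0,0.1,0,0,0],[1,0,0,0,0,0,0]],
])

```text
time_s: 38.62
eef_pos: [0.4627, -0.3216, 0.1402]
ee_rot: [-3.141, -0.0, 1.567]
wrist_force: [-0.5, 0.4, -2.2]
finger_gap: 0.292
gripper_force: 30.0
```

arm_command([
  [[1,0,0,0.1,0,0,0],[1,0,0,0.1,0,0,0],[1,0,0,0.1,0,0,0],[1,0,0,0,0,0,0]],
])

```text
time_s: 38.95
eef_pos: [0.4628, -0.3217, 0.1344]
ee_rot: [-3.141, -0.0, 1.567]
wrist_force: [-0.1, -0.3, -1.5]
finger_gap: 0.289
gripper_force: 30.0
```

In. Continue as before.

arm_command([
  [[1,0,0,0.2,0,0,0],[1,0,0,0.2,0,0,0],[1,0,0,0.2,0,0,0],[1,0,0,0.2,0,0,0],[1,0,0,0.2,0,0,0],[1,0,0,0.2,0,0,0],[1,0,0,0.2,0,0,0],[1,0,0,0,0,0,0]],
])

```text
time_s: 39.62
eef_pos: [0.4626, -0.3215, 0.1059]
ee_rot: [-3.141, -0.001, 1.567]
wrist_force: [-0.3, 0.7, -1.3]
finger_gap: 0.29
gripper_force: 30.0
```

arm_command([
  [[1,0,0,0.2,0,0,0],[1,0,0,0.2,0,0,0],[1,0,0,0.2,0,0,0],[1,0,0,0.2,0,0,0],[1,0,0,0.1,0,0,0],[1,0,0,0.1,0,0,0],[1,0,0,0.1,0,0,0],[1,0,0,0,0,0,0]],
])

```text
time_s: 40.28
eef_pos: [0.463, -0.3218, 0.0846]
ee_rot: [3.142, 0.0, 1.567]
wrist_force: [0.1, -0.5, -0.5]
finger_gap: 0.293
gripper_force: 30.0
```

arm_command([
  [[1,0,0,0.1,0,0,0],[1,0,0,0,0,0,0]],
])

```text
time_s: 40.45
eef_pos: [0.4631, -0.3221, 0.0833]
ee_rot: [3.141, 0.0, 1.566]
wrist_force: [-1.8, 1.5, 6.9]
finger_gap: 0.287
gripper_force: 30.0
```

arm_command([
  [[1,0,0,0.1,0,0,0],[1,0,0,0,0,0,0]],
])

```text
time_s: 40.62
eef_pos: [0.4637, -0.3229, 0.083]
ee_rot: [3.139, 0.001, 1.566]
wrist_force: [-4.8, 2.7, 21.5]
finger_gap: 0.29
gripper_force: 30.1
```

arm_command([
  [[1,0,0,0.06,0,0,0],[1,0,0,0,0,0,0],[1,0,0,-0.2,0,0,0],[0.45,0,0,0,0,0,0],[0.45,0,0,0,0,0,0],[0.45,0,0,0,0,0,0],[0.45,0,0,-0.3,0,0,0],[0.45,0,0,-0.6,0,0,0],[0.45,0,0,-0.8,0,0,0],[0.45,0,0,-0.8,0,0,0],[0.45,0,0,-0.8,0,0,0],[0.45,0,0,-0.8,0,0,0]],
])

```text
time_s: 41.62
eef_pos: [0.4629, -0.3221, 0.1673]
ee_rot: [3.141, 0.0, 1.566]
wrist_force: [-0.6, -0.2, 0.3]
finger_gap: 0.548
gripper_force: 0.0
```

arm_command([
  [[0.45,0.5,-0.4,-0.5,0,0,0],[0.45,1,-0.5,-0.5,0,0,0],[0.45,1,-0.5,0,0,0,0],[0.45,1,-0.5,0,0,0,0],[0.45,1,-0.5,0,0,0,0],[0.45,1,0,0,0,0,0],[0.45,1,0,0,0,0,0],[0.45,1,0,0,0,0,0],[0.45,1,0,0,0,0,0],[0.45,0.6,0,0,0,0,0],[0.45,0,0,0,0,0,0],[0.45,0,0,0,0,0,0]],
])

```text
time_s: 42.62
eef_pos: [0.416, -0.1396, 0.1863]
ee_rot: [3.141, -0.0, 1.568]
wrist_force: [0.4, -1.8, 0.5]
finger_gap: 0.55
gripper_force: 0.0
```

```bash
python3 - <<'E'
from h import *
for n in('top','scene'):
    c,W=cap(n,n+'4.png');Z=W[...,2]
    for x,y in((.5245,-.319),(.4626,-.3224)):
        t=(np.hypot(W[...,0]-x,W[...,1]-y)<.025)&(Z>.108);print(n,t.sum(),np.median(Z[t]),W[t].mean(0)); print(cyl(W,x,y,.082,.11))
    blocks(W)
print(bot.state()['eef_pos'],bot.state()['wrist_force'])
E
```

```text
top 151 0.11527023315055725 [ 0.52476468 -0.3177344   0.11501566]
(np.int64(53), array([ 525.06, -319.13]), 'tilt', array([-0.005,  0.023]), 'rms', np.float64(0.00035922776456346576))
top 151 0.11495324865263153 [ 0.46275562 -0.32111168  0.11473629]
(np.int64(51), array([ 462.68, -322.22]), 'tilt', array([-0.004,  0.016]), 'rms', np.float64(0.00041768477334955153))
z34 n 259 c [612.5 -91.3] mean [612.4 -91.2] size [27.6 44.1] ang 89.7 tray [  47.1 -109.8]
z34 n 262 c [602.6  18.3] mean [602.4  19. ] size [43.7 29.5] ang 0.1 tray [45.8  0.3]
z34 n 272 c [598.3 128. ] mean [597.8 127.5] size [29.  46.7] ang 89.1 tray [ 50.2 110. ]
z34 n 271 c [509.8 -47.7] mean [508.8 -48.3] size [44.7 29.1] ang 0.2 tray [-51.8 -58.2]
z34 n 281 c [494.9 100.9] mean [494.9 100.5] size [45.8 29.6] ang 86.4 tray [-55.   91.1]
scene 90 0.11639677926038056 [ 0.52568369 -0.31897048  0.11592047]
(np.int64(66), array([ 523.02, -320.89]), 'tilt', array([-0.044,  0.019]), 'rms', np.float64(0.001262017935479278))
scene 87 0.11606078545782848 [ 0.46346105 -0.32270816  0.11578652]
(np.int64(69), array([ 461.04, -324.77]), 'tilt', array([0.025, 0.05 ]), 'rms', np.float64(0.001651255816368954))
z35 n 203 c [507.9 -50.9] mean [510.8 -49.4] size [31.  49.2] ang 89.2 tray [-54.  -61.3]
z35 n 218 c [494.1  99.1] mean [496.4  99.3] size [45.4 32.6] ang 84.1 tray [-56.   89.4]
z34 n 219 c [612.4 -93.4] mean [614.4 -92.2] size [31.1 48.4] ang 89.4 tray [  46.9 -111.8]
z34 n 226 c [601.9  17.6] mean [603.8  18. ] size [48.8 30.8] ang 1.0 tray [45.2 -0.3]
z34 n 235 c [597.8 126.1] mean [600.  126.5] size [30.4 48.8] ang 88.9 tray [ 49.6 108.2]
[ 0.41581237 -0.14066857  0.18609014] [-0.15074153  0.19036208  0.59095307]
```

View pics/scene4.png

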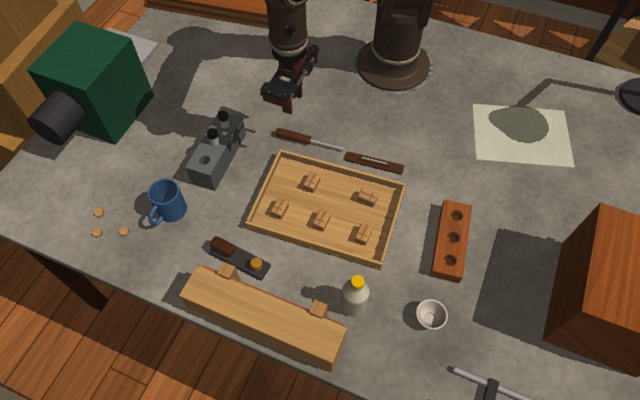

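Both cartridges stand home in the dock, at (213,132) and (223,115). The rack is empty at (455,240), the five blocks are spread over the tray, and the bystanders are untouched.

```bash
python3 -c "
from rig import bot
print(bot.job_done())"
```

```text
the job is handed in; nothing more can be done
None
```

I handed the job in: all five blocks lie apart on the tray floor, at least about 48 mm from each other, and both cartridges are pressed to the hard stop in dock wells 2 and 3 (tops at 115 mm); no verdict came back.

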